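# Read the sample on the bench photometer

## Task

Read the sample on the bench photometer: with the changer rod home, press the mode key (far left of the row of four), then the enter key (far right of that row), then the wide zero key in front of them, one at a time, each all the way down and back up, and leave the two middle keys alone. Then draw the sprung changer rod out by its knob until the second of its three rings is level with the face of the bush, which puts the third cell in the beam, and keep it there: finish while still holding the rod at that ring with the gripper. Do not disturb the things standing around.

Things in the scene. Friction and masses are not known exactly. Their poses are not given: they have to be found in the camera images.
- photometer: Low pale grey spectrophotometer, fixed: 340 wide (y), 330 deep (x), 105 high. Origin on the bench under the middle of its front face; +x into the machine, +y operator's left; yaw varies. Front face 72 high, then the deck slopes up 0.14 rad over 180 mm, then a flat rear 105 high. Deck: five spring keys at left; at right a smoked lid (stays shut), the four changer cuvettes showing through.
- bush_face (a point): Centre of the outer face of the aluminium bush (20 mm across, standing 8 mm out of the front face) through which the changer rod comes out; 90 mm right of the machine's middle, 48 mm above the bench. The ring marks are read against this face.
- knob (a point): Middle of the bright aluminium pull knob on the end of the changer rod: a cylinder 22 mm across and 24 mm long, axis along the rod (the machine's x), with a 25 mm outer rim; 48 mm above the bench. With the rod home it is 45 mm in front of the front face (37 mm from the bush face), on a bare steel rod 8 mm across, free on both sides and above.
- ring2 (a point): Point on the rod's axis at its second ring. The rod has three dark rings 2.4 mm wide, 15 mm apart; home, all three are inside the machine, 15, 30 and 45 mm behind the bush face. This point reaches bush_face when the rod is out by 30 mm.
- changer (a joint): How far the changer rod is drawn out, in m: 0 home (blank in the beam), 0.015, 0.030 and 0.045 at the first, second and third ring, end stop at 0.048. It slides straight out of the front (the machine's -x). A spring pulls it home all the time: 3 N at home, about 6.6 N at 0.030, 9 N at the stop; let go, it runs home.
- key_mode (a joint): How far the mode key is pressed, in m: 0 up, 0.0045 fully down; it counts as pressed beyond 0.003. Moves square to the sloping deck. The spring takes 2.3 N to start, 4.5 N fully down, and brings it back up.
- key_down (a joint): How far the middle-left key is pressed, in m: 0 up, 0.0045 fully down; it counts as pressed beyond 0.003. Moves square to the sloping deck. The spring takes 2.3 N to start, 4.5 N fully down, and brings it back up.
- key_up (a joint): How far the middle-right key is pressed, in m: 0 up, 0.0045 fully down; it counts as pressed beyond 0.003. Moves square to the sloping deck. The spring takes 2.3 N to start, 4.5 N fully down, and brings it back up.
- key_enter (a joint): How far the enter key is pressed, in m: 0 up, 0.0045 fully down; it counts as pressed beyond 0.003. Moves square to the sloping deck. The spring takes 2.3 N to start, 4.5 N fully down, and brings it back up.
- key_zero (a joint): How far the zero key is pressed, in m: 0 up, 0.0045 fully down; it counts as pressed beyond 0.003. Moves square to the sloping deck. The spring takes 2.3 N to start, 4.5 N fully down, and brings it back up.
- key_mode_top (a point): Middle of the top of the mode key: 20 mm square, far left (+y) of the row of four keys (38 mm apart along the machine's y, 92 mm behind the front face), which stands 10 mm proud of the deck when up, about 95 mm above the bench. Pale grey like all the keys.
- key_down_top (a point): Middle of the top of the middle-left key: 20 mm square, second from the left in the row of four; not to be pressed, which stands 10 mm proud of the deck when up, about 95 mm above the bench. Pale grey like all the keys.
- key_up_top (a point): Middle of the top of the middle-right key: 20 mm square, third from the left in the row of four; not to be pressed, which stands 10 mm proud of the deck when up, about 95 mm above the bench. Pale grey like all the keys.
- key_enter_top (a point): Middle of the top of the enter key: 20 mm square, far right (-y) of the row of four, which stands 10 mm proud of the deck when up, about 95 mm above the bench. Pale grey like all the keys.
- key_zero_top (a point): Middle of the top of the zero key: a wide bar 56 mm (machine's y) by 18 mm, alone in front of the row of four, 48 mm behind the front face, which stands 10 mm proud of the deck when up, about 89 mm above the bench. Pale grey like all the keys.
- cuvette_box: White box of cuvettes, 117 x 77 (its x, y) x 43 high, lying loose on the photometer's rear housing. Leave alone. Origin under its middle.
- vial: Small amber vial, 28 mm across, 58 high, standing to the right of the changer knob. Leave alone. Origin under its middle.
- pipette: Dark blue pipette, about 215 long (its y), 31 high, lying on the bench in front of the photometer's left half. Leave alone. Origin on the bench under its middle.
- tube_rack: Wire rack of capped tubes, 82 x 178 (its x, y) x 118 high, left of the photometer. Leave alone. Origin under its middle.
- tip_box: Blue tip box with clear lid, 84 x 122 (its x, y) x 96 high, right of the photometer. Leave alone. Origin under its middle.
- white_bottle: White plastic bottle, 72 mm across, 165 high. Leave alone. Origin under its middle.
- amber_bottle: Amber bottle with blue cap, 72 mm across, 185 high. Leave alone. Origin under its middle.
- powder_jar: White jar with black lid, 80 mm across, 130 high. Leave alone. Origin under its middle.

How it is judged:
By the outcome, as a careful person would: the job done as asked, in the order asked, and still so for the second after the job is handed in, while the arm keeps its last pose, push and grip.
It also fails if it takes over 61 s, if anything falls off the work surface, if the arm or the gripper's body presses on something with over 40 N, if the wrist force passes 120 N, or if a joint passes its speed limit or range.

## Robot

A 6-joint arm with a two-finger parallel gripper is mounted at the origin on the work surface. World frame = base frame: x ahead of the robot, y to its left, z up, the work surface at z = 0. Lengths are in m, angles in degrees, forces in N, time in s.
With the tool pointing down it reaches from about 0.375 to 0.9 m from the base axis. Payload 3.1 kg.
Tool frame: the origin (TCP) lies on the front face of the gripper's body, between the roots of the fingers; the fingertips stand 70 mm ahead of it and the grasp point (between the pads) lies 51 mm ahead of it (bot.tip_extent is the distance from the TCP to the fingertips, in m); z points along the fingers, x is the direction in which the jaws open and shut, and the axes are right-handed (so a half turn about z gives the same grasp; the last joint's range is limited). The gripper opens to 87 mm and grips with 3 to 60 N. Pads are 19 mm wide; open, the fingers measure 117 mm over their backs; the gripper's body (75 mm by 190 mm) begins 51 mm behind the grasp point.
Start: joints at [60.247, 30.224, 82.088, -0, 67.689, -10.227], TCP at [0.209, 0.589, 0.292] pointing down, gripper open.
Joint ranges: [-176.69, 176.69], [-43.24, 126.21], [12.49, 139.97], [-82, 262], [0, 151.66], [-163.58, 163.58]. Speed limits (degrees/s): [159.86, 159.86, 180, 180, 180, 180].

## Interface

Orientations are given as a 3x3 rotation matrix whose columns are the frame's x, y, z axes.
In Python, from rig import bot, viewer, ticket gives the robot as it stands. The module is installed in compiled form; this text tells all that it offers.
- The arm moves only by the tool arm_command, never from a script. Its argument "targets" is a list of rows, each an object with "rot": the turn, a rotation vector about the tool's x, y, z in degrees, a list of three; "offset": the shift along the tool's x, y, z in cm, a list of three; "gripper": the closure, from 0 (fully open) to 1 (shut). A call has 1 to 8 rows; each row is the pose to reach, as a shift and turn from the pose commanded when the call began, along the tool's axes at that moment; what a row does not reach only later rows make up. A row lasts 1/10 s, in which the tool goes at most 50 mm and 8.59 degrees, less where a joint would pass 70% of its speed; a pose out of reach is approached as far as the arm can. A call with a gripper value outside its range is refused whole. The fingers move at their own pace and stop on an object; the grip force is fixed at half the most. Time passes only in rows, so rows that repeat a pose let the fingers close. It gives the time, the measured TCP pose, the force and the opening at its end, in the units of the state.
- bot.read_state(): the state, without advancing time (a new reading comes with each control period).
- viewer.capture(name): name is "side" or "top"; returns a dict with "frame" (480x640x3 uint8, red, green, blue), "fx", "fy", "cx", "cy" (pixels), "view" (4x4, takes a point from world to camera coordinates). Camera axes: x right, y down, z forward; pixel columns grow to the right and rows downward; lengths in m; the calibration is good to about 2 mm. A picture is of the moment at which its call begins. There is no depth.
- ticket.hand_in(): hands the job in, once; it reports no verdict.
The state is a dict: "time_s": time; "joint_positions": joint angles; "qvel": joint speeds; "tau": joint torques, N m; "position": TCP position; "tcp_rot": TCP orientation; "force": force on the tool from outside, world axes, zero at the start; "moment": the same for the moment, N m; "opening": opening from 0.0 (shut) to 1.0 (fully open).
Only numpy, scipy, OpenCV 4.12 (cv2) and the standard library are available. Lean on these libraries where they do the work, as an engineer would, in place of code of your own. Each camera call takes 0.05 s, during which the arm holds its last target. There are 200 camera calls.

## Working session

There is one attempt and no reset: what is moved stays moved. The work goes in short steps, Python scripts to look and compute and a tool call to move; the robot and the scene stay as the last step left them, time stands still between calls to the robot, and variables do not carry over. Pictures are saved under pics/ and viewed, about 8 in all and at most 12, crops included, and the job is handed in when it is done.

Besides the shell and the picture viewer there is one more tool, called as a command line: name --argument value ..., lists and objects as JSON in quotes. arm_command: Moves the arm, as the interface text tells. Its arguments: {"type":"object","properties":{"targets":{"type":"array"}},"required":["targets"]}

```bash
mkdir -p pics; python3 - <<'E'
from rig import bot, viewer
import cv2,numpy as np
np.set_printoptions(precision=4,suppress=True)
for n in("side","top"):
    c=viewer.capture(n); cv2.imwrite(f"pics/{n}0.png",c["frame"][:,:,::-1])
    print(n,c["fx"],c["fy"],c["cx"],c["cy"]);print(np.array(c["view"]))
s=bot.read_state();print({k:np.round(v,3) for k,v in s.items()},bot.tip_extent)
E
```

```text
side 552.1370899403981 552.1370899403981 332.1662189711868 236.78118470792555
[[ 0.7624 -0.6468  0.021  -0.4265]
 [-0.3507 -0.4401 -0.8266  0.2722]
 [ 0.5439  0.6228 -0.5624  1.1076]
 [ 0.      0.      0.      1.    ]]
top 607.9372352904644 607.9372352904644 306.2755546948277 242.61847929969326
[[ 0.0027 -1.      0.0039 -0.0049]
 [-0.9872 -0.0033 -0.1593  0.5231]
 [ 0.1593 -0.0034 -0.9872  1.4021]
 [ 0.      0.      0.      1.    ]]
{'time_s': np.float64(0.1), 'joint_positions': array([ 60.247,  30.275,  82.151,   0.001,  67.69 , -10.229]), 'qvel': array([-0.077, -0.076, -0.229,  0.008,  0.066, -0.023]), 'tau': array([ -0.   , -44.099, -17.715,   0.063,   0.053,  -0.   ]), 'position': array([0.209, 0.589, 0.291]), 'tcp_rot': array([[ 0.334,  0.942, -0.001],
       [ 0.942, -0.334, -0.002],
       [-0.002, -0.   , -1.   ]]), 'force': array([0.159, 0.291, 0.032]), 'moment': array([ 0.006,  0.018, -0.024]), 'opening': np.float64(1.003)} 0.0697
```

View pics/top0.png

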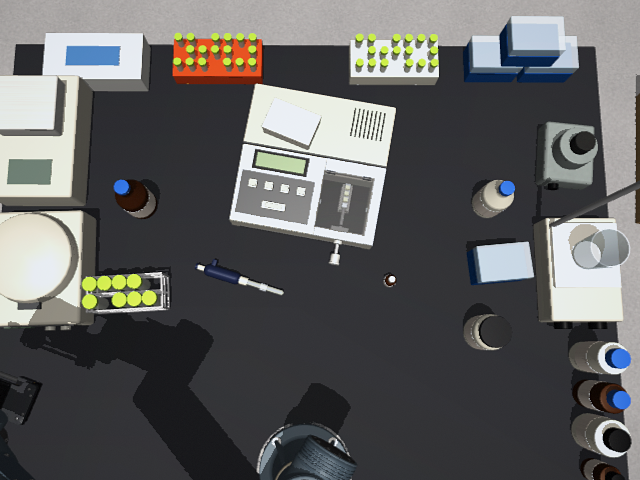

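View pics/side0.png

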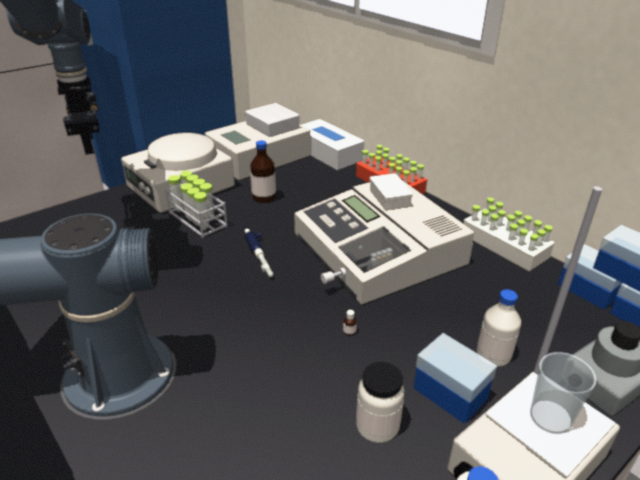

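The top view shows the four keys at about (252,183) to (301,191), the zero bar at (272,206), and the knob at (335,258). The vial is at (390,280) and the pipette spans (200–283, 265–292). Next I'll measure these with colour masks.

```bash
cat >h.py <<'E'
import cv2,numpy as np
from rig import bot,viewer
np.set_printoptions(precision=4,suppress=True)
def ray(c,u,v):
    V=np.array(c["view"]);R,t=V[:3,:3],V[:3,3]
    return -R.T@t, R.T@np.array([(u-c["cx"])/c["fx"],(v-c["cy"])/c["fy"],1])
def onz(c,u,v,z):
    o,d=ray(c,u,v); return o+d*(z-o[2])/d[2]
def proj(c,p):
    V=np.array(c["view"]);q=V[:3,:3]@p+V[:3,3]; return q[:2]/q[2]*c["fx"]+[c["cx"],c["cy"]]
E
python3 - <<'E'
from h import *
c=viewer.capture("top");f=c["frame"]
g=f.min(2)
x0,y0=238,170
roi=g[y0:218,x0:314]
n,l,st,ce=cv2.connectedComponentsWithStats((roi>150).astype(np.uint8))
for i in range(1,n):
    if 15<st[i,4]<400: print(st[i],ce[i]+[x0,y0], onz(c,*(ce[i]+[x0,y0]),.095), onz(c,*(ce[i]+[x0,y0]),.089))
crop=f[165:275,230:400,::-1]
cv2.imwrite("pics/crop1.png",cv2.resize(crop,None,fx=4.7,fy=4.7,interpolation=cv2.INTER_CUBIC))
E
```

```text
[ 0  0  5 24 59] [239.0508 178.4576] [0.6652 0.1536 0.095 ] [0.6668 0.1543 0.089 ]
[ 12   0  64  12 267] [289.824  174.5543] [0.675  0.0356 0.095 ] [0.6766 0.0358 0.089 ]
[48  0 18  3 36] [296.3333 170.6667] [0.6844 0.0205 0.095 ] [0.6861 0.0206 0.089 ]
[10  8  9 10 68] [252.0147 182.4853] [0.6556 0.1233 0.095 ] [0.6572 0.1239 0.089 ]
[26 11  9  9 69] [268.087  185.2899] [0.6491 0.0859 0.095 ] [0.6506 0.0863 0.089 ]
[42 14  9  9 68] [284.1029 188.1176] [0.6425 0.0487 0.095 ] [0.644  0.0489 0.089 ]
[58 17 10  9 71] [300.3239 190.9437] [0.6359 0.011  0.095 ] [0.6374 0.0111 0.089 ]
[ 70  17   6  31 102] [311.4902 206.1078] [ 0.6    -0.0149  0.095 ] [ 0.6013 -0.015   0.089 ]
[ 23  30  25  12 174] [272.6724 205.5517] [0.601  0.0747 0.095 ] [0.6023 0.075  0.089 ]
[ 0 42 32  6 95] [248.3895 215.5368] [0.5773 0.1304 0.095 ] [0.5785 0.1309 0.089 ]
```

View pics/crop1.png

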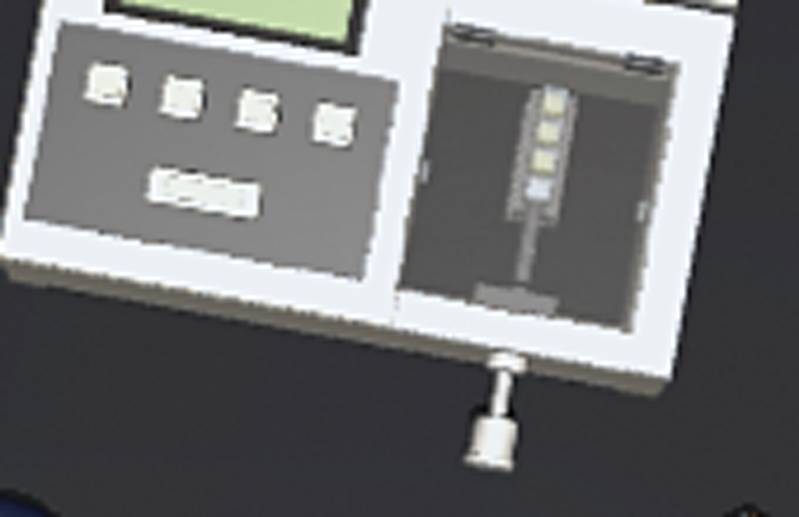

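```bash
python3 - <<'E'
from h import *
c=viewer.capture("top");g=c["frame"].min(2).copy()
x0,y0=322,240
r=(g[y0:272,x0:350]>110).astype(np.uint8)
for row in r: print(''.join('#' if v else '.' for v in row))
s=viewer.capture("side");gs=s["frame"].min(2)[262:296,312:350]
print()
for row in gs: print(''.join('#' if v>110 else '+' if v>70 else '.' for v in row))
xm=np.array([.985,-.1728,0]);ym=np.array([.1728,.985,0])
for t in [(334.9,259)]:
    p=onz(c,*t,.055);print("knob",p,proj(s,np.r_[p[:2],.048]))
row=np.array([.6458,.0672,0]); print("row-knob in machine",(p-row)@xm,(p-row)@ym)
def tri(u,v):
    o,d=ray(c,*u);q,e=ray(s,*v)
    a=np.linalg.lstsq(np.c_[d,-e],q-o,rcond=None)[0];return o+d*a[0],q+e*a[1]
# other things
for n,u,z in(("vial",(390,280),.05),("pip_tip",(283,292),.01)): print(n,onz(c,*u,z))
E
```

```text
............#######.########
............########...#.###
...........#########........
..............######........
..............###...........
..............###...........
..............###...........
.............####...........
.............###............
.............###............
.............###............
.............###............
.............###............
............###.............
..........#######...........
.........#########..........
.........#########..........
.........#########..........
.........#########..........
.........########...........
........#########...........
........#########...........
.......##########...........
........#########...........
............#####...........
............................
............................
............................
............................
............................
............................
............................

.............+++######################
..............+++#####################
...............++#####################
................++####################
...............
[... 628 characters left out ...]
..............++###
...........+++...................+++##
..................................+++#
...................................++#
....................................++
.....................................+
......................................
......................................
......................................
......................................
......................................
......................................
......................................
......................................
knob [ 0.4823 -0.0704  0.055 ] [326.97   276.8868]
row-knob in machine -0.1372216735540803 -0.16381681612495536
vial [ 0.4339 -0.1994  0.05  ]
pip_tip [0.4082 0.0521 0.01  ]
```

```bash
cat >>h.py <<'E'
from scipy.spatial.transform import Rotation as Ro
xm=np.array([.985,-.1728,0]);ym=np.array([.1728,.985,0]);up=np.array([0,0,1.])
n=-np.sin(.14)*xm+np.cos(.14)*up
RK=np.c_[ym,np.cross(-n,ym),-n]; RD=np.c_[ym,np.cross(-up,ym),-up]
K=dict(mode=[.6556,.1233,.095],enter=[.6359,.0110,.095],zero=[.6023,.075,.089])
def rel(p,R):
    s=bot.read_state();R0=np.array(s["tcp_rot"]);d=R0.T@(p-np.array(s["position"]))*100
    print("offset cm",d,"rot",Ro.from_matrix(R0.T@R).as_rotvec(degrees=True))
def key(k,gap): rel(np.array(K[k])+n*(.0697+gap),RK)
E
python3 -c "
from h import *
key('mode',.06);key('mode',.01)"
```

```text
offset cm [-29.2326  55.8926   6.8551] rot [-8.0186  0.7276 -9.5563]
offset cm [-29.1115  56.5816  11.8059] rot [-8.0186  0.7276 -9.5563]
```

arm_command --targets '[{"offset": [-3.5, 7, 0.8], "rot": [-4, 0.4, -4.8], "gripper": 1}, {"offset": [-7, 14, 1.6], "rot": [-8, 0.7, -9.6], "gripper": 1}, {"offset": [-11, 21, 2.4], "rot": [-8, 0.7, -9.6], "gripper": 1}, {"offset": [-15, 28, 3.2], "rot": [-8, 0.7, -9.6], "gripper": 1}, {"offset": [-19, 36, 4], "rot": [-8, 0.7, -9.6], "gripper": 1}, {"offset": [-23, 43, 5], "rot": [-8, 0.7, -9.6], "gripper": 1}, {"offset": [-27, 50, 6], "rot": [-8, 0.7, -9.6], "gripper": 1}, {"offset": [-29.2, 55.9, 6.9], "rot": [-8, 0.7, -9.6], "gripper": 1}]'

```text
time_s: 1.05
position: [0.479, 0.2945, 0.2507]
tcp_rot: [[0.172, 0.975, 0.138], [0.985, -0.171, -0.023], [0.001, 0.14, -0.99]]
force: [0.9, 0.4, 0.2]
opening: 0.354
```

arm_command --targets '[{"offset": [0, 0, 0], "rot": [0, 0, 0], "gripper": 1}, {"offset": [0, 0, 0], "rot": [0, 0, 0], "gripper": 1}]'

```text
time_s: 1.25
position: [0.4786, 0.295, 0.2505]
tcp_rot: [[0.175, 0.975, 0.136], [0.984, -0.174, -0.024], [0.0, 0.139, -0.99]]
force: [0.7, 0.4, 0.0]
opening: 0.173
```

```bash
python3 -c "
from h import *
key('mode',.06);key('mode',.01)"
```

```text
offset cm [-13.8081  18.0717   5.2513] rot [-0.0571 -0.0009 -0.1553]
offset cm [-13.8082  18.0767  10.2513] rot [-0.0571 -0.0009 -0.1553]
```

arm_command --targets '[{"offset": [-3, 4, 1], "rot": [0, 0, 0], "gripper": 1}, {"offset": [-6, 8, 2], "rot": [0, 0, 0], "gripper": 1}, {"offset": [-9, 12, 3], "rot": [0, 0, 0], "gripper": 1}, {"offset": [-12, 16, 4.5], "rot": [0, 0, 0], "gripper": 1}, {"offset": [-13.8, 18.1, 5.2], "rot": [0, 0, 0], "gripper": 1}, {"offset": [-13.8, 18.1, 5.2], "rot": [0, 0, 0], "gripper": 1}, {"offset": [-13.8, 18.1, 8.2], "rot": [0, 0, 0], "gripper": 1}, {"offset": [-13.8, 18.1, 8.2], "rot": [0, 0, 0], "gripper": 1}]'

```text
time_s: 2.05
position: [0.6389, 0.1293, 0.1915]
tcp_rot: [[0.17, 0.977, 0.129], [0.985, -0.169, -0.023], [-0.001, 0.131, -0.991]]
force: [-0.9, 0.1, -0.1]
opening: 0.008
```

```bash
python3 - <<'E'
from h import *
key('mode',.01)
s=bot.read_state();p=np.array(s["position"])+.0697*np.array(s["tcp_rot"])[:,2]
ims=[]
for m in("side","top"):
    c=viewer.capture(m);u=proj(c,p);k=proj(c,np.array(K['mode']));print(m,u,k)
    a,b=int(k[0])-40,int(k[1])-50
    ims.append(cv2.resize(c["frame"][b:b+80,a:a+80,::-1],(400,400),interpolation=cv2.INTER_CUBIC));print(a,b)
cv2.imwrite("pics/m1.png",np.hstack(ims))
E
```

```text
offset cm [-0.3014  0.3958  1.8311] rot [-0.4729  0.0232  0.1531]
side [327.4509 194.5634] [330.5083 203.1827]
290 153
top [249.0373 182.6669] [252.0309 182.5021]
212 132
```

View pics/m1.png

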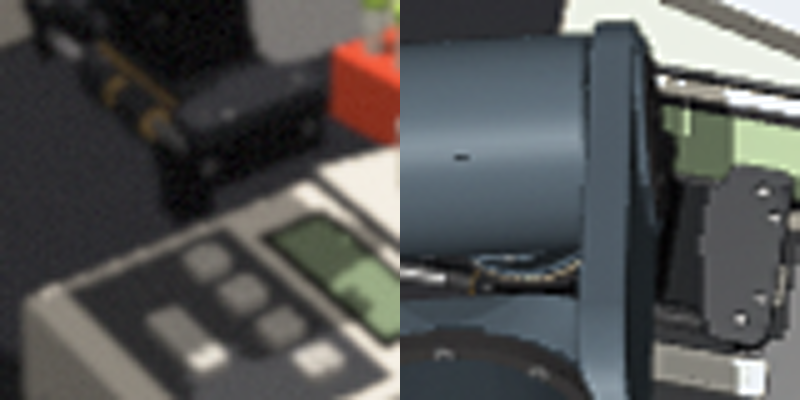

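The fingertips are at side pixel (327,196), which matches the forward kinematics. The mode key is at about (331,205). I'll line up and descend.

arm_command --targets '[{"offset": [-0.3, 0.4, 0], "rot": [-0.4, 0, 0], "gripper": 1}, {"offset": [-0.3, 0.4, 1.2], "rot": [-0.4, 0, 0], "gripper": 1}, {"offset": [-0.3, 0.4, 1.8], "rot": [-0.4, 0, 0], "gripper": 1}, {"offset": [-0.3, 0.4, 1.8], "rot": [-0.4, 0, 0], "gripper": 1}, {"offset": [-0.3, 0.4, 1.8], "rot": [-0.4, 0, 0], "gripper": 1}]'

```text
time_s: 2.65
position: [0.6477, 0.1233, 0.1771]
tcp_rot: [[0.172, 0.975, 0.144], [0.985, -0.17, -0.025], [0.0, 0.146, -0.989]]
force: [1.0, -0.3, 0.1]
opening: 0.006
```

```bash
python3 -c "
from h import *
key('mode',.0)"
```

```text
offset cm [ 0.131  -0.3872  1.2685] rot [ 0.354  -0.026   0.0298]
```

arm_command --targets '[{"offset": [0.1, -0.4, 0.6], "rot": [0.3, 0, 0], "gripper": 1}, {"offset": [0.1, -0.4, 1.0], "rot": [0.3, 0, 0], "gripper": 1}, {"offset": [0.1, -0.4, 1.0], "rot": [0.3, 0, 0], "gripper": 1}, {"offset": [0.1, -0.4, 1.0], "rot": [0.3, 0, 0], "gripper": 1}]'

```text
time_s: 3.05
position: [0.6456, 0.1248, 0.1668]
tcp_rot: [[0.172, 0.975, 0.139], [0.985, -0.17, -0.024], [0.0, 0.141, -0.99]]
force: [0.3, -0.8, 0.3]
opening: 0.007
```

```bash
python3 -c "
from h import *
key('mode',.0);print(bot.read_state()['force'])"
```

```text
offset cm [ 0.0257 -0.0038  0.2799] rot [ 0.0815 -0.0284  0.0397]
[ 0.2596 -0.8285  0.3214]
```

Next I'll press in steps and watch the force.

arm_command --targets '[{"offset": [0, 0, 0.2], "rot": [0, 0, 0], "gripper": 1}, {"offset": [0, 0, 0.4], "rot": [0, 0, 0], "gripper": 1}, {"offset": [0, 0, 0.4], "rot": [0, 0, 0], "gripper": 1}, {"offset": [0, 0, 0.4], "rot": [0, 0, 0], "gripper": 1}]'

```text
time_s: 3.45
position: [0.6465, 0.1247, 0.1635]
tcp_rot: [[0.172, 0.975, 0.14], [0.985, -0.17, -0.024], [0.001, 0.142, -0.99]]
force: [-0.6, -0.6, 1.7]
opening: 0.004
```

arm_command --targets '[{"offset": [0, 0, 0.2], "rot": [0, 0, 0], "gripper": 1}, {"offset": [0, 0, 0.2], "rot": [0, 0, 0], "gripper": 1}, {"offset": [0, 0, 0.2], "rot": [0, 0, 0], "gripper": 1}]'

```text
time_s: 3.75
position: [0.6468, 0.1246, 0.1614]
tcp_rot: [[0.172, 0.975, 0.14], [0.985, -0.17, -0.024], [0.001, 0.142, -0.99]]
force: [0.4, 0.7, 5.0]
opening: 0.004
```

```bash
python3 -c "
from h import *
key('mode',.0);print(bot.read_state()['force'])"
```

```text
offset cm [ 0.023  -0.0423 -0.2745] rot [ 0.1446 -0.0409  0.0332]
[0.3795 0.7171 4.9922]
```

arm_command --targets '[{"offset": [0, 0, 0.2], "rot": [0, 0, 0], "gripper": 1}, {"offset": [0, 0, 0.2], "rot": [0, 0, 0], "gripper": 1}, {"offset": [0, 0, 0.2], "rot": [0, 0, 0], "gripper": 1}]'

```text
time_s: 4.05
position: [0.647, 0.1246, 0.1597]
tcp_rot: [[0.172, 0.975, 0.14], [0.985, -0.17, -0.024], [0.001, 0.142, -0.99]]
force: [-1.5, -0.7, 6.7]
opening: 0.006
```

arm_command --targets '[{"offset": [0, 0, 0.15], "rot": [0, 0, 0], "gripper": 1}, {"offset": [0, 0, 0.15], "rot": [0, 0, 0], "gripper": 1}, {"offset": [0, 0, 0.15], "rot": [0, 0, 0], "gripper": 1}]'

```text
time_s: 4.35
position: [0.647, 0.1246, 0.1596]
tcp_rot: [[0.172, 0.975, 0.14], [0.985, -0.17, -0.024], [0.0, 0.142, -0.99]]
force: [-5.6, -0.4, 13.1]
opening: 0.006
```

```bash
python3 -c "
from h import *
key('mode',.0);print(bot.read_state()['force'])"
```

```text
offset cm [ 0.018  -0.0402 -0.4519] rot [ 0.1602 -0.034   0.0508]
[-5.6256 -0.3521 13.0699]
```

Bottomed out: 13 N at 4.5 mm below the predicted top. Now I'll retract and go to enter.

arm_command --targets '[{"offset": [0, 0, -0.5], "rot": [0, 0, 0], "gripper": 1}, {"offset": [0, 0, -1.5], "rot": [0, 0, 0], "gripper": 1}, {"offset": [0, 0, -3], "rot": [0, 0, 0], "gripper": 1}, {"offset": [0, 0, -3], "rot": [0, 0, 0], "gripper": 1}, {"offset": [0, 0, -3], "rot": [0, 0, 0], "gripper": 1}]'

```text
time_s: 4.85
position: [0.6429, 0.1253, 0.1878]
tcp_rot: [[0.172, 0.975, 0.14], [0.985, -0.17, -0.024], [0.001, 0.142, -0.99]]
force: [-0.2, -0.3, -0.4]
opening: 0.008
```

```bash
python3 -c "
from h import *
key('enter',.02)"
```

```text
offset cm [-11.3805  -0.0284   0.3887] rot [ 0.1414 -0.0429  0.0385]
```

arm_command --targets '[{"offset": [-3, 0, 0.1], "rot": [0.1, 0, 0], "gripper": 1}, {"offset": [-6, 0, 0.2], "rot": [0.1, 0, 0], "gripper": 1}, {"offset": [-9, 0, 0.3], "rot": [0.1, 0, 0], "gripper": 1}, {"offset": [-11.4, 0, 0.4], "rot": [0.1, 0, 0], "gripper": 1}, {"offset": [-11.4, 0, 0.4], "rot": [0.1, 0, 0], "gripper": 1}, {"offset": [-11.4, 0, 0.4], "rot": [0.1, 0, 0], "gripper": 1}, {"offset": [-11.4, 0, 0.4], "rot": [0.1, 0, 0], "gripper": 1}]'

```text
time_s: 5.55
position: [0.6237, 0.0137, 0.183]
tcp_rot: [[0.172, 0.976, 0.137], [0.985, -0.17, -0.023], [0.001, 0.139, -0.99]]
force: [-0.4, -0.9, 0.1]
opening: 0.01
```

```bash
python3 -c "
from h import *
key('enter',.0)"
```

```text
offset cm [-0.0563  0.0061  1.9176] rot [-0.0303 -0.0548  0.0662]
```

arm_command --targets '[{"offset": [-0.05, 0, 1], "rot": [0, 0, 0], "gripper": 1}, {"offset": [-0.05, 0, 1.7], "rot": [0, 0, 0], "gripper": 1}, {"offset": [-0.05, 0, 2.0], "rot": [0, 0, 0], "gripper": 1}, {"offset": [-0.05, 0, 2.2], "rot": [0, 0, 0], "gripper": 1}, {"offset": [-0.05, 0, 2.4], "rot": [0, 0, 0], "gripper": 1}, {"offset": [-0.05, 0, 2.5], "rot": [0, 0, 0], "gripper": 1}, {"offset": [-0.05, 0, 2.5], "rot": [0, 0, 0], "gripper": 1}, {"offset": [-0.05, 0, 2.5], "rot": [0, 0, 0], "gripper": 1}]'

```text
time_s: 6.35
position: [0.6265, 0.0127, 0.1596]
tcp_rot: [[0.172, 0.976, 0.137], [0.985, -0.17, -0.022], [0.001, 0.139, -0.99]]
force: [-3.6, 3.8, 8.2]
opening: 0.005
```

```bash
python3 -c "
from h import *
key('enter',.0)"
```

```text
offset cm [-0.0015  0.0473 -0.4384] rot [-0.055  -0.0855  0.0373]
```

arm_command --targets '[{"offset": [0, 0, 0.15], "rot": [0, 0, 0], "gripper": 1}, {"offset": [0, 0, 0.15], "rot": [0, 0, 0], "gripper": 1}, {"offset": [0, 0, 0.15], "rot": [0, 0, 0], "gripper": 1}]'

```text
time_s: 6.65
position: [0.6265, 0.0127, 0.1595]
tcp_rot: [[0.172, 0.976, 0.137], [0.985, -0.17, -0.023], [0.001, 0.139, -0.99]]
force: [-6.7, 4.0, 16.2]
opening: 0.004
```

arm_command --targets '[{"offset": [0, 0, -0.5], "rot": [0, 0, 0], "gripper": 1}, {"offset": [0, 0, -1.5], "rot": [0, 0, 0], "gripper": 1}, {"offset": [0, 0, -3], "rot": [0, 0, 0], "gripper": 1}, {"offset": [0, 0, -3], "rot": [0, 0, 0], "gripper": 1}, {"offset": [0, 0, -3], "rot": [0, 0, 0], "gripper": 1}]'

```text
time_s: 7.15
position: [0.6236, 0.0122, 0.1874]
tcp_rot: [[0.172, 0.975, 0.139], [0.985, -0.171, -0.024], [0.0, 0.141, -0.99]]
force: [0.3, 0.1, -0.2]
opening: 0.006
```

```bash
python3 -c "
from h import *
key('zero',.02)"
```

```text
offset cm [ 5.8219 -4.5221  0.3273] rot [ 0.0919 -0.0217  0.0293]
```

arm_command --targets '[{"offset": [2.5, -2, 0], "rot": [0.1, 0, 0], "gripper": 1}, {"offset": [5, -4, 0.1], "rot": [0.1, 0, 0], "gripper": 1}, {"offset": [5.8, -4.5, 0.3], "rot": [0.1, 0, 0], "gripper": 1}, {"offset": [5.8, -4.5, 0.3], "rot": [0.1, 0, 0], "gripper": 1}, {"offset": [5.8, -4.5, 0.3], "rot": [0.1, 0, 0], "gripper": 1}, {"offset": [5.8, -4.5, 0.3], "rot": [0.1, 0, 0], "gripper": 1}]'

```text
time_s: 7.75
position: [0.5908, 0.0762, 0.1777]
tcp_rot: [[0.173, 0.975, 0.137], [0.985, -0.171, -0.024], [0.0, 0.139, -0.99]]
force: [1.0, 0.4, 1.2]
opening: 0.004
```

```bash
python3 -c "
from h import *
key('zero',.0)"
```

```text
offset cm [ 0.0817 -0.0964  1.9723] rot [-0.0166 -0.0179 -0.0154]
```

arm_command --targets '[{"offset": [0.1, -0.1, 1], "rot": [0, 0, 0], "gripper": 1}, {"offset": [0.1, -0.1, 1.7], "rot": [0, 0, 0], "gripper": 1}, {"offset": [0.1, -0.1, 2.0], "rot": [0, 0, 0], "gripper": 1}, {"offset": [0.1, -0.1, 2.2], "rot": [0, 0, 0], "gripper": 1}, {"offset": [0.1, -0.1, 2.4], "rot": [0, 0, 0], "gripper": 1}, {"offset": [0.1, -0.1, 2.6], "rot": [0, 0, 0], "gripper": 1}, {"offset": [0.1, -0.1, 2.6], "rot": [0, 0, 0], "gripper": 1}, {"offset": [0.1, -0.1, 2.6], "rot": [0, 0, 0], "gripper": 1}]'

```text
time_s: 8.55
position: [0.5919, 0.0773, 0.1531]
tcp_rot: [[0.172, 0.976, 0.135], [0.985, -0.17, -0.024], [-0.001, 0.138, -0.99]]
force: [-5.1, -3.2, 12.2]
opening: 0.006
```

```bash
python3 -c "
from h import *
key('zero',.0)"
```

```text
offset cm [-0.0495  0.1626 -0.4698] rot [-0.1141  0.0238  0.0735]
```

arm_command --targets '[{"offset": [0, 0, -0.5], "rot": [0, 0, 0], "gripper": 1}, {"offset": [0, 0, -1.5], "rot": [0, 0, 0], "gripper": 1}, {"offset": [0, 0, -4], "rot": [0, 0, 0], "gripper": 1}, {"offset": [0, 0, -6], "rot": [0, 0, 0], "gripper": 1}, {"offset": [0, 0, -6], "rot": [0, 0, 0], "gripper": 1}, {"offset": [0, 0, -6], "rot": [0, 0, 0], "gripper": 1}]'

```text
time_s: 9.15
position: [0.5845, 0.0794, 0.2114]
tcp_rot: [[0.172, 0.976, 0.137], [0.985, -0.17, -0.023], [0.001, 0.139, -0.99]]
force: [-0.3, -0.1, 0.7]
opening: 0.004
```

```bash
python3 -c "
from h import *
rel(np.array([.482,-.0704,.2]),RD)"
```

```text
offset cm [-16.521   -7.6002   0.0675] rot [ 7.9911 -0.0573  0.0474]
```

arm_command --targets '[{"offset": [-4, -2, 0], "rot": [3, 0, 0], "gripper": 1}, {"offset": [-8, -4, 0], "rot": [8, 0, 0], "gripper": 0.5}, {"offset": [-12, -6, 0], "rot": [8, 0, 0], "gripper": 0.3}, {"offset": [-16.5, -7.6, 0.1], "rot": [8, 0, 0], "gripper": 0.3}, {"offset": [-16.5, -7.6, 0.1], "rot": [8, 0, 0], "gripper": 0.3}, {"offset": [-16.5, -7.6, 0.1], "rot": [8, 0, 0], "gripper": 0.3}, {"offset": [-16.5, -7.6, 0.1], "rot": [8, 0, 0], "gripper": 0.3}, {"offset": [-16.5, -7.6, 0.1], "rot": [8, 0, 0], "gripper": 0.3}]'

```text
time_s: 9.95
position: [0.4825, -0.0694, 0.1993]
tcp_rot: [[0.17, 0.985, -0.001], [0.985, -0.17, 0.001], [0.001, -0.001, -1.0]]
force: [-0.2, -0.8, 0.9]
opening: 0.555
```

```bash
python3 - <<'E'
from h import *
rel(np.array([.482,-.0704,.099]),RD)
c=viewer.capture("side")
cv2.imwrite("pics/k1.png",cv2.resize(c["frame"][170:320,220:420,::-1],None,fx=4,fy=4,interpolation=cv2.INTER_CUBIC))
E
```

```text
offset cm [-0.1115 -0.0158 10.0325] rot [-0.069  -0.0372  0.1498]
```

View pics/k1.png

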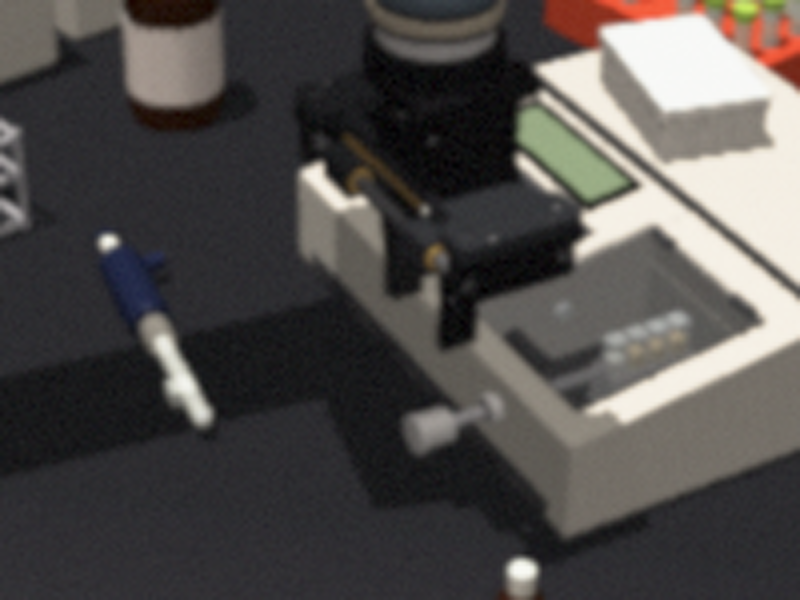

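The side view shows the open fingers above the knob, which is at about (328,277); I predicted (327,277). The space on both sides of it is clear. I'll descend around it.

arm_command --targets '[{"offset": [-0.1, 0, 2], "rot": [0, 0, 0.1], "gripper": 0.3}, {"offset": [-0.1, 0, 4], "rot": [0, 0, 0.1], "gripper": 0.3}, {"offset": [-0.1, 0, 6], "rot": [0, 0, 0.1], "gripper": 0.3}, {"offset": [-0.1, 0, 8], "rot": [0, 0, 0.1], "gripper": 0.3}, {"offset": [-0.1, 0, 9.5], "rot": [0, 0, 0.1], "gripper": 0.3}, {"offset": [-0.1, 0, 10], "rot": [0, 0, 0.1], "gripper": 0.3}, {"offset": [-0.1, 0, 10], "rot": [0, 0, 0.1], "gripper": 0.3}, {"offset": [-0.1, 0, 10], "rot": [0, 0, 0.1], "gripper": 0.3}]'

```text
time_s: 10.8
position: [0.482, -0.071, 0.1]
tcp_rot: [[0.173, 0.985, -0.0], [0.985, -0.173, 0.0], [0.0, -0.0, -1.0]]
force: [-0.2, 0.4, 1.3]
opening: 0.703
```

```bash
python3 - <<'E'
from h import *
rel(np.array([.482,-.0704,.099]),RD)
im=[]
for m,a,b in(("side",260,220),("top",275,205)):
    c=viewer.capture(m); im.append(cv2.resize(c["frame"][b:b+100,a:a+100,::-1],(400,400),interpolation=cv2.INTER_CUBIC))
cv2.imwrite("pics/k2.png",np.hstack(im))
E
```

```text
offset cm [ 0.0629 -0.0138  0.0962] rot [-0.0272 -0.0174 -0.0061]
```

View pics/k2.png

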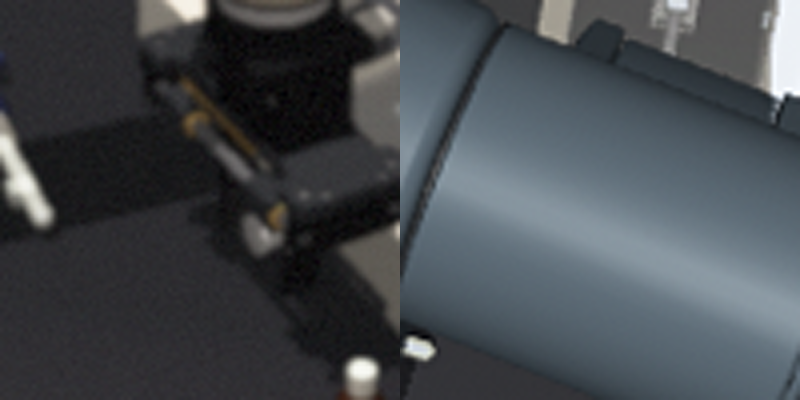

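In the side view the knob's end face is at crop (262,232), between the fingers. I'll close now.

arm_command --targets '[{"offset": [0, 0, 0.1], "rot": [0, 0, 0], "gripper": 0.6}, {"offset": [0, 0, 0.1], "rot": [0, 0, 0], "gripper": 0.7}, {"offset": [0, 0, 0.1], "rot": [0, 0, 0], "gripper": 1}, {"offset": [0, 0, 0.1], "rot": [0, 0, 0], "gripper": 1}, {"offset": [0, 0, 0.1], "rot": [0, 0, 0], "gripper": 1}, {"offset": [0, 0, 0.1], "rot": [0, 0, 0], "gripper": 1}, {"offset": [0, 0, 0.1], "rot": [0, 0, 0], "gripper": 1}]'

```text
time_s: 11.6
position: [0.4818, -0.0693, 0.0985]
tcp_rot: [[0.177, 0.984, -0.001], [0.984, -0.177, 0.004], [0.004, -0.001, -1.0]]
force: [4.3, 10.8, 0.3]
opening: 0.241
```

arm_command --targets '[{"offset": [0, 0, 0], "rot": [0, 0, 0], "gripper": 1}, {"offset": [0, 0, 0], "rot": [0, 0, 0], "gripper": 1}, {"offset": [0, 0, 0], "rot": [0, 0, 0], "gripper": 1}]'

```text
time_s: 11.9
position: [0.4818, -0.0693, 0.0985]
tcp_rot: [[0.176, 0.984, -0.001], [0.984, -0.176, 0.004], [0.004, -0.001, -1.0]]
force: [4.0, 10.0, 0.3]
opening: 0.245
```

arm_command --targets '[{"offset": [0.15, 0, 0], "rot": [0, 0, 0], "gripper": 1}, {"offset": [0.15, 0, 0], "rot": [0, 0, 0], "gripper": 1}, {"offset": [0.15, 0, 0], "rot": [0, 0, 0], "gripper": 1}]'

```text
time_s: 12.2
position: [0.4819, -0.0691, 0.0985]
tcp_rot: [[0.175, 0.985, -0.001], [0.985, -0.175, 0.002], [0.002, -0.001, -1.0]]
force: [2.1, 7.0, 0.8]
opening: 0.241
```

```bash
python3 - <<'E'
from h import *
s=bot.read_state();p=np.array(s["position"]);print(p,p@xm,p@ym,s["force"],s["tcp_rot"],s["opening"])
open("home.txt","w").write(repr(list(p)))
rel(p-.03*xm,RD)
E
```

```text
[ 0.4819 -0.0691  0.0985] 0.48658319819807483 0.015155814638229785 [2.1447 6.9508 0.8056] [[ 0.1751  0.9846 -0.0012]
 [ 0.9846 -0.175   0.002 ]
 [ 0.0018 -0.0015 -1.    ]] 0.2413417282729626
offset cm [-0.0069 -3.0001  0.0044] rot [-0.0849 -0.1005 -0.1313]
```

arm_command --targets '[{"offset": [0.2, -0.3, 0], "rot": [0, 0, 0], "gripper": 1}, {"offset": [0.2, -0.7, 0], "rot": [0, 0, 0], "gripper": 1}, {"offset": [0.2, -1.2, 0], "rot": [0, 0, 0], "gripper": 1}, {"offset": [0.2, -1.7, 0], "rot": [0, 0, 0], "gripper": 1}, {"offset": [0.2, -2.2, 0], "rot": [0, 0, 0], "gripper": 1}, {"offset": [0.2, -2.6, 0], "rot": [0, 0, 0], "gripper": 1}, {"offset": [0.2, -2.9, 0], "rot": [0, 0, 0], "gripper": 1}, {"offset": [0.2, -2.9, 0], "rot": [0, 0, 0], "gripper": 1}]'

```text
time_s: 13.0
position: [0.4553, -0.0641, 0.0986]
tcp_rot: [[0.174, 0.985, 0.004], [0.985, -0.174, -0.001], [-0.001, 0.004, -1.0]]
force: [6.0, -2.5, -7.3]
opening: 0.24
```

arm_command --targets '[{"offset": [0, 0, 0], "rot": [0, 0, 0], "gripper": 1}, {"offset": [0, 0, 0], "rot": [0, 0, 0], "gripper": 1}, {"offset": [0, 0, 0], "rot": [0, 0, 0], "gripper": 1}]'

```text
time_s: 13.3
position: [0.4557, -0.0642, 0.0986]
tcp_rot: [[0.174, 0.985, 0.004], [0.985, -0.174, -0.002], [-0.001, 0.004, -1.0]]
force: [5.1, -1.2, -6.7]
opening: 0.242
```

```bash
python3 - <<'E'
from h import *
h=np.array(eval(open("home.txt").read()))
s=bot.read_state();p=np.array(s["position"]);f=np.array(s["force"]);print("out",(h-p)@xm,"lat",(p-h)@ym,"f",f@xm,f@ym,f[2])
im=[]
for m,a,b,d in(("side",270,220,100),("top",315,130,130)):
    c=viewer.capture(m); im.append(cv2.resize(c["frame"][b:b+d,a:a+d,::-1],(400,400),interpolation=cv2.INTER_CUBIC))
cv2.imwrite("pics/p1.png",np.hstack(im))
E
```

```text
out 0.02665497413612492 lat 0.0003629263435117203 f 5.234060136827624 -0.34299510165155817 -6.733037862117297
```

View pics/p1.png

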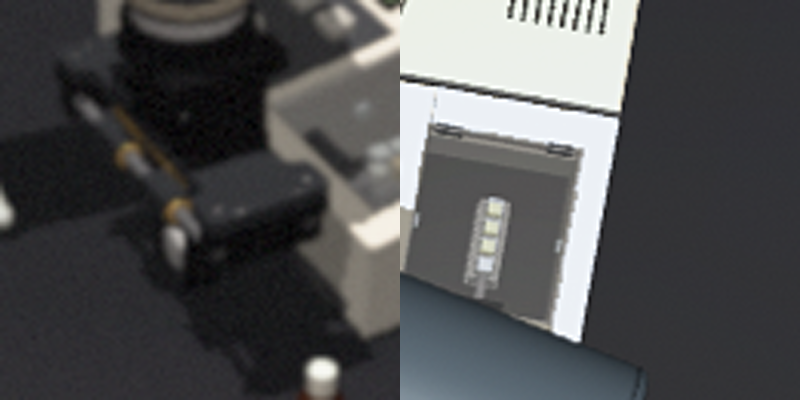

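The side view shows the knob's face still held, at about crop (178,248). The top view shows the cuvettes moved towards the front. I'll correct the remaining 3.3 mm and use the cuvette shift as a check that doesn't depend on slip.

arm_command --targets '[{"offset": [0, -0.15, 0.1], "rot": [0, 0, 0], "gripper": 1}, {"offset": [0, -0.3, 0.2], "rot": [0, 0, 0], "gripper": 1}, {"offset": [0, -0.35, 0.2], "rot": [0, 0, 0], "gripper": 1}, {"offset": [0, -0.35, 0.2], "rot": [0, 0, 0], "gripper": 1}, {"offset": [0, -0.35, 0.2], "rot": [0, 0, 0], "gripper": 1}]'

```text
time_s: 13.9
position: [0.4539, -0.0639, 0.0984]
tcp_rot: [[0.175, 0.985, 0.009], [0.985, -0.175, -0.003], [-0.001, 0.01, -1.0]]
force: [7.0, 0.3, 9.2]
opening: 0.238
```

```bash
cat >chk.py <<'E'
from h import *
h=np.array(eval(open("home.txt").read()))
s=bot.read_state();R=np.array(s["tcp_rot"]);p=np.array(s["position"]);f=np.array(s["force"]);z0=np.array([-.0012,.002,-1])
print("tcp out",(h-p)@xm,"grasp out",(h+.051*z0-p-.051*R[:,2])@xm,"lat",(p-h)@ym,"f",f@xm,f@ym,f[2],"t",s["time_s"],s["opening"])
a=cv2.imread("pics/top0.png").min(2).astype(np.float32)
b=np.mean([viewer.capture("top")["frame"].min(2) for _ in range(4)],0).astype(np.float32)
t=a[180:211,340:354]           # four cuvettes, home
T=cv2.resize(t,None,fx=8,fy=8,interpolation=cv2.INTER_CUBIC)
def match(img,x0,y0,x1,y1):
    B=cv2.resize(img[y0:y1,x0:x1],None,fx=8,fy=8,interpolation=cv2.INTER_CUBIC)
    r=cv2.matchTemplate(B,T,cv2.TM_CCOEFF_NORMED);_,m,_,l=cv2.minMaxLoc(r);return m,np.array(l)/8+[x0,y0]-[340,180]
c=viewer.capture("top")
m,d=match(b,330,176,360,232);print("template shift px",d,m)
for z in(.05,.065,.08):
    print(z,(onz(c,346,195,z)-onz(c,346+d[0],195+d[1],z))@np.c_[xm,ym])
for n,i in(("home",a),("now",b)):   # cuvette rows along the rod
    yy=np.arange(176,226);prof=np.array([i[y,int(round(346-(y-195)*.16))-1:int(round(346-(y-195)*.16))+2].mean() for y in yy]);print(n,prof.astype(int))
E
python3 chk.py
```

```text
tcp out 0.028430861842137976 grasp out 0.02786265212359712 lat 0.0003725995288594971 f 6.795602213517038 1.4893858894638488 9.167684504886969 t 13.9 0.238248272173859
template shift px [-2.   11.25] 0.9781513214111328
0.05 [ 0.028  -0.0001]
0.065 [ 0.0277 -0.0001]
0.08 [ 0.0274 -0.0001]
home [110 139 109 101 102 102  99 122 173 196 197 199 182 141 157 192 198 198
 186 138 156 197 197 198 194 139 148 194 213 216 215 162 125 131 128 131
 136 127 123 119 117 134 140 127 124 119 119 118 122  87]
now [111 139 109 101 101 102 102 100  83  80  81  82  83  82  82  82  82  80
  81 172 199 196 197 194 143 152 191 197 196 199 149 146 191 198 196 203
 151 140 186 214 210 221 185 131 131 132 125 135 129 127]
```

arm_command --targets '[{"offset": [0, -0.15, -0.1], "rot": [0, 0, 0], "gripper": 1}, {"offset": [0, -0.25, -0.1], "rot": [0, 0, 0], "gripper": 1}, {"offset": [0, -0.25, -0.1], "rot": [0, 0, 0], "gripper": 1}, {"offset": [0, -0.25, -0.1], "rot": [0, 0, 0], "gripper": 1}, {"offset": [0, -0.25, -0.1], "rot": [0, 0, 0], "gripper": 1}]'

```text
time_s: 14.65
position: [0.4508, -0.0633, 0.0985]
tcp_rot: [[0.175, 0.985, 0.007], [0.985, -0.175, -0.002], [-0.001, 0.007, -1.0]]
force: [6.1, -0.9, 1.4]
opening: 0.245
```

```bash
python3 chk.py|head -5
```

```text
tcp out 0.031596616988956855 grasp out 0.03114591646808883 lat 0.00038086776832943974 f 6.203893054573669 0.1463777545545409 1.4114355816335926 t 14.65 0.24503268306613268
template shift px [-2.25  12.625] 0.9708444476127625
0.05 [ 0.0314 -0.0002]
0.065 [ 0.0311 -0.0002]
0.08 [ 0.0307 -0.0002]
```

arm_command --targets '[{"offset": [0, 0.05, 0], "rot": [0, 0, 0], "gripper": 1}, {"offset": [0, 0.1, 0], "rot": [0, 0, 0], "gripper": 1}, {"offset": [0, 0.1, 0], "rot": [0, 0, 0], "gripper": 1}, {"offset": [0, 0.1, 0], "rot": [0, 0, 0], "gripper": 1}, {"offset": [0, 0.1, 0], "rot": [0, 0, 0], "gripper": 1}]'

```text
time_s: 15.4
position: [0.4518, -0.0635, 0.0985]
tcp_rot: [[0.175, 0.985, 0.007], [0.985, -0.175, -0.002], [-0.001, 0.007, -1.0]]
force: [6.6, -1.7, 1.2]
opening: 0.24
```

```bash
python3 chk.py|head -5
```

```text
tcp out 0.03055776260767256 grasp out 0.030101898216615693 lat 0.00037563870308192625 f 6.782526201539687 -0.493432978400898 1.150373129519258 t 15.4 0.23970001226901885
template shift px [-2.125 12.125] 0.9749794006347656
0.05 [ 0.0302 -0.0001]
0.065 [ 0.0298 -0.0001]
0.08 [ 0.0295 -0.0001]
```

FK gives 30.1 mm, the image 29.8 mm, and the spring force of 6.8 N fits 30 mm. I'll hold for a second, re-check and look at the surroundings.

arm_command --targets '[{"offset": [0, 0, 0], "rot": [0, 0, 0], "gripper": 1}, {"offset": [0, 0, 0], "rot": [0, 0, 0], "gripper": 1}, {"offset": [0, 0, 0], "rot": [0, 0, 0], "gripper": 1}, {"offset": [0, 0, 0], "rot": [0, 0, 0], "gripper": 1}, {"offset": [0, 0, 0], "rot": [0, 0, 0], "gripper": 1}, {"offset": [0, 0, 0], "rot": [0, 0, 0], "gripper": 1}, {"offset": [0, 0, 0], "rot": [0, 0, 0], "gripper": 1}, {"offset": [0, 0, 0], "rot": [0, 0, 0], "gripper": 1}]'

```text
time_s: 16.45
position: [0.4518, -0.0635, 0.0985]
tcp_rot: [[0.175, 0.985, 0.007], [0.985, -0.175, -0.002], [-0.001, 0.007, -1.0]]
force: [7.0, -1.1, 1.6]
opening: 0.243
```

```bash
python3 chk.py|head -5; python3 -c "
from h import *
cv2.imwrite('pics/end.png',viewer.capture('side')['frame'][:,:,::-1])"
```

```text
tcp out 0.030578462317661877 grasp out 0.030125257984987122 lat 0.0003754103849241105 f 7.102790944897453 0.12928045051427614 1.5659507420535275 t 16.45 0.24326377740918098
template shift px [-2.125 12.125] 0.9749257564544678
0.05 [ 0.0302 -0.0001]
0.065 [ 0.0298 -0.0001]
0.08 [ 0.0295 -0.0001]
```

View pics/end.png

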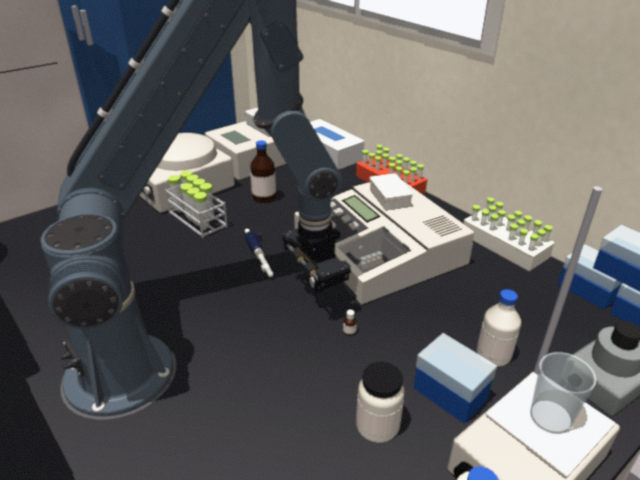

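The hold is steady. The vial (350,322), pipette (258,255), rack, bottles and cuvette box are all where they were.

```bash
python3 -c "
from rig import ticket
print(ticket.hand_in())"
```

```text
the job is handed in; nothing more can be done
None
```

I pressed mode, enter and zero in that order, each to its stop and back up. Then I drew the changer rod out to the second ring, and the gripper is still holding it there. The job is handed in at about 16.5 s of the 61 s allowed.

- **Keys:** each key bottomed about 4.4–4.7 mm below its up position, with a vertical force of 12–16 N at the stop. The arm's reading returned to near zero force after mode and enter, and to 0.7 N after zero. The two middle keys were not touched.
- **Rod:** the arm position puts it at 30.1 mm out. The shift of the cuvettes in the top view gives 29.5–30.2 mm, depending on the height assumed for them. The pull of about 7 N fits the spring at 30 mm. After a hold of about a second, nothing had moved or slipped.
- **First pull:** it fell short at 27–28 mm, and the correction then went over to 31.1 mm, before I settled it at 30 mm. The rings themselves were hidden by the arm and gripper, so I could not read ring 2 against the bush directly.
- **Surroundings:** in the last side view the vial, pipette, rack, bottles and boxes are where they started.

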